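# Set the clay thickness gate to the feeler gauge

### The job

Slide the blade of the blue-handled gauge flat through the gap of the yellow thickness gate until it meets the back stop, then turn the red knob clockwise to bring the pad down until the gauge just drags: it should take a light pull of about 3 N to slide it. Never clamp the gauge hard, and leave it lying there in the gate with its tip no more than 10 mm from the stop. Leave the orange gauge, the blue jar, the small terracotta plug and the round wooden rib where they are.

Things in the scene. Friction and masses are not known exactly. Their poses are not given: they have to be found in the camera images.
- gate_gap (a point): Thickness gate, fixed to the bench. Point on the bed's top (14 mm above the bench), under the bridge's centre, where the spring-backed rubber pad (24 x 34 mm) hangs over it. x: direction in which the gauge is pushed in; z up. Aluminium bed from x = -185 to +46 mm, 110 mm wide. Two white guide strips, 5 mm high, run from x = -125 to -25 mm, 37 mm apart.
- gate_stop (a point): Centre of the face of the back stop, a dark block 12 mm high on the bed, 28 mm beyond gate_gap along its x; this point is 6 mm above the bed. Same axes.
- bridge: Yellow bridge of the gate (30 mm in x, 94 mm in y, 16 mm thick) on columns 66 mm apart, with the knob, screw and pad it carries. Origin at the centre of its underside, 36 mm above the bed; axes as gate_gap.
- knob_grip (a point): Centre of the red wing of the adjusting screw, on top of the bridge, on the screw's vertical axis, 82 mm above the bed. The wing is 40 mm long, 12 mm thick, 34 mm high (65 to 99 mm above the bed), on a 20 mm round hub. This frame is fixed to the bridge and does not turn with the knob.
- pad_screw (a point): Foot of the screw behind the pad (do not touch). The pad was set by hand in its holder, so the knob angle at which it first touches the gauge differs each time, between 1.1 and 3.1 rad. From there its spring (3 N per mm) adds 8.5 N of pressure per radian, besides 0.4 N of pad weight. Drag on the gauge is about 1.2 times the pad's pressure, give or take a fifth.
- knob (a joint): Angle of the adjusting screw, 0 to 4 rad; grows clockwise seen from above. At 0 the wing's length lies along x of gate_gap; at angle a it is turned clockwise by a from there. One radian clockwise lowers the pad by 3 mm. It turns stiffly (0.06 N m) and stays where it is left.
- gauge_grip (a point): Blue-handled gauge, about 0.12 kg, flat on the bench: steel blade 6 mm thick, 30 mm wide, 143 mm long, with an upright blue fin (36 mm long in x, 14 mm thick in y, top 51 mm above the blade's underside). Point inside the fin, central, 30 mm above the underside. x along the blade to its free tip, z up. The blade runs from 20 mm behind to 123 mm ahead of this point.
- gauge_tip (a point): Middle of the free end of the blue gauge's blade (half-way up its 6 mm).
- spare_grip (a point): Same point of the orange-handled spare gauge (10 mm blade): not to be used, leave alone. The two gauges change places.
- gauge: The same blue-handled gauge; origin on its underside below the fin's centre, axes as gauge_grip.
- glaze_jar: Blue glaze jar with white cap, 72 mm across, 90 mm high, origin under its centre; leave alone.
- rib: Round wooden rib, 90 mm across, 8 mm thick, origin under its centre; leave alone.
- plug_center (a point): Small terracotta plug, 44 mm across, 45 mm high, this point at its centre; leave alone.
Things that resemble listed ones, but are neither listed nor needed, are in the scene too. Leave any green or purple look-alike of the gauge alone.

How it is judged (in metres and radians):
On the way:
1. the blue gauge's blade lies flat through the gap, its tip within 12 mm of the back stop, with the pad still clear of it (x of gauge_tip in the frame of gate_gap between 0.016 and 0.034 m and y of gauge_tip in the frame of gate_gap between -0.012 and 0.012 m and z of gauge_tip in the frame of gate_gap between -0.001 and 0.006 m and contact force between gauge and bridge below 0.3 N), for 0.2 s.
At the end, for the whole second after the job is handed in: The blue gauge lies flat and still in the gate with its tip within 12 mm of the back stop, and the pad presses on it with 1.2 to 7.0 N (a light drag); the knob is still (contact force between gauge and bridge between 1.2 and 7 N and x of gauge_tip in the frame of gate_gap between 0.016 and 0.034 m and y of gauge_tip in the frame of gate_gap between -0.012 and 0.012 m and z of gauge_tip in the frame of gate_gap between -0.001 and 0.006 m and angle between gauge_grip's own z axis and vertical below 0.06 rad and linear speed of gauge below 0.01 m/s and velocity of joint knob between -0.05 and 0.05 rad/s); the robot touches nothing.
It fails at once if the pad clamps the gauge with more than 14 N (contact force between gauge and bridge above 14 N).
It fails at once if the orange gauge, the blue jar, the terracotta plug or the wooden rib is moved by more than 30 mm (distance of any of spare_grip, glaze_jar, rib, plug_center from where it was at the start of the episode above 0.03 m).
It also fails if it takes over 72 s, if anything falls off the work surface, if the arm or the gripper's body presses on something with over 40 N, if the wrist force passes 120 N, or if a joint passes its speed limit or range.

### The arm

A 6-joint arm with a two-finger parallel gripper is mounted at the origin on the work surface. World frame = base frame: x ahead of the robot, y to its left, z up, the work surface at z = 0. Lengths are in mm, angles in degrees, forces in N, time in s.
With the tool pointing down it reaches from about 350 to 850 mm from the base axis. Payload 8.1 kg.
Tool frame: the origin (TCP) lies at the very end of the fingers, on their centre line; the grasp point (between the pads) lies 19 mm behind it; x points along the fingers, y is the direction in which the jaws open and shut, and the axes are right-handed (so a half turn about x gives the same grasp; the last joint's range is limited). The gripper opens to 85 mm and grips with 20 to 120 N. Pads are 22 mm wide; open, the fingers measure 114 mm over their backs; the gripper's body (76 mm by 85 mm) begins 54 mm behind the grasp point. The pads swing forward as they close: fully open they stand 13 mm farther back than shut.
Start: joints at [62.831, 7.471, 85.268, -0, 87.261, -4.893], TCP at [227.426, 555.232, 231.292] pointing down, gripper open.
Joint ranges: [-169.43, 169.43], [-51.17, 129.36], [1.28, 143.12], [-76.62, 256.62], [0, 156.53], [-152.29, 152.29]. Speed limits (degrees/s): [136.94, 136.94, 159.86, 180, 180, 180].

### API

Orientations are given as [roll, pitch, yaw] about the fixed x, y, z axes, in that order (R = Rz(yaw) Ry(pitch) Rx(roll)).
In Python, from bench import sensors, snapshot, r gives the robot as it stands. The module is installed in compiled form; this text tells all that it offers.
- The arm moves only by the tool drive_tool, never from a script. Its argument "moves" is one flat list of numbers, 6 for each row, row after row: the shift along the tool's x, y, z in cm, then the turn, a rotation vector about the tool's x, y, z in degrees. In form: [tx, ty, tz, wx, wy, wz, tx, ty, tz, wx, wy, wz, ...]. A call has 1 to 20 rows; each row shifts and turns the commanded pose from where the row before left it, along the tool's axes as they then stand; what a row does not reach is not made up. A row lasts 1/12 s, in which the tool goes at most 41.7 mm and 7.16 degrees, less where a joint would pass 70% of its speed; a pose out of reach is approached as far as the arm can. A call with a gripper value outside its range is refused whole. "hand" is the finger opening in cm, from 0 to 8.54, set as the call begins (left out, the last holds). The fingers move at their own pace and stop on an object; "grip_force" is the grip in N (left out, the last holds). Time passes only in rows, so rows that do not move let the fingers close. It gives the time, the measured TCP pose, the force and the opening at its end, in the units of the state.
- sensors.sense(): the state, without advancing time (a new reading comes with each control period).
- snapshot(name): name is "scene" or "top"; returns a dict with "image" (400x640x3 uint8, red, green, blue), "z_map" (400x640 float32, mm along the optical axis (not along the pixel's ray), 0 where there is no reading), "camera_matrix" (3x3 intrinsics, pixels), "dist" ([k1, k2, p1, p2, k3] as OpenCV has them; the pictures are not rectified), "eye" and "orientation" of the camera in the world. Camera axes: x right, y down, z forward; pixel columns grow to the right and rows downward; lengths in mm; the calibration is good to about 2 mm. A picture is of the moment at which its call begins.
- r.hand_in(): hands the job in, once; it reports no verdict.
The state is a dict: "time": time; "joint_pos": joint angles; "qd": joint speeds; "joint_efforts": joint torques, N m; "tool_pos": TCP position; "tcp_rot": TCP orientation; "ft_force": force on the tool from outside, world axes, zero at the start; "wrist_torque": the same for the moment, N m; "finger_gap": finger opening in mm.
Only numpy, scipy, OpenCV 4.12 (cv2) and the standard library are available. Lean on these libraries where they do the work, as an engineer would, in place of code of your own. Each camera call takes 0.05 s, during which the arm holds its last target.

## Working session

There is one attempt and no reset: what is moved stays moved. The work goes in short steps, Python scripts to look and compute and a tool call to move; the robot and the scene stay as the last step left them, time stands still between calls to the robot, and variables do not carry over. Pictures are saved under pics/ and viewed, and the job is handed in when it is done.

Besides the shell and the picture viewer there is one more tool, called after "Emit:" by a JSON object that holds its "api" and its "payload", one argument or row to a line. drive_tool: Moves the arm, as the interface text tells. Its arguments: {"type":"object","properties":{"moves":{"type":"array","items":{"type":"number"}},"hand":{"type":"number"},"grip_force":{"type":"number"}},"required":["moves"]}

```bash
mkdir -p pics
cat > h.py <<'E'
import numpy as np, cv2
from bench import sensors, snapshot, r
def save(name,out):
    s=snapshot(name); cv2.imwrite('pics/'+out+'.png',s['image'][:,:,::-1]); np.savez('pics/'+out+'.npz',**{k:np.array(v) for k,v in s.items()}); return s
E
python3 - <<'E'
from h import *
print(sensors.sense())
for n in('scene','top'):
    s=save(n,n+'0'); print(n,s['camera_matrix'],s['dist'],s['eye'],s['orientation'])
E
```

```text
{'time': 0.0, 'joint_pos': array([ 6.28300171e+01,  7.51591254e+00,  8.53318393e+01, -1.47171625e-04,
        8.72620084e+01, -4.89396686e+00]), 'qd': array([ 0.04652602, -0.04843823, -0.0072502 , -0.00882066, -0.05931771,
        0.12682134]), 'joint_efforts': array([ 2.65337134e-03, -5.69370353e+01, -5.00577056e+01,  3.15279613e-05,
        1.43038880e-02, -2.56207284e-05]), 'tool_pos': array([227.16755259, 554.71371181, 230.21152359]), 'tcp_rot': array([ -94.81723689,   89.89023966, -117.09324579]), 'ft_force': array([-0.42027053,  0.04518558,  0.22144385]), 'wrist_torque': array([ 0.00610225, -0.01598838, -0.00216612]), 'finger_gap': 85.33836553691506}
scene [[366.16683752   0.         315.52321229]
 [  0.         366.16683752 196.82524216]
 [  0.           0.           1.        ]] [-0.01635667  0.          0.          0.          0.        ] [1026.10446002  566.88291609  928.46000518] [-135.1929702     0.37764482  136.03948767]
top [[378.33921488   0.         325.95737998]
 [  0.         378.33921488 199.89197791]
 [  0.           0.           1.        ]] [-0.03366447  0.          0.          0.          0.        ] [ 252.24818989  -26.3230249  1052.82517643] [-169.33436506   -0.22744983  -90.42364461]
```

View pics/scene0.png

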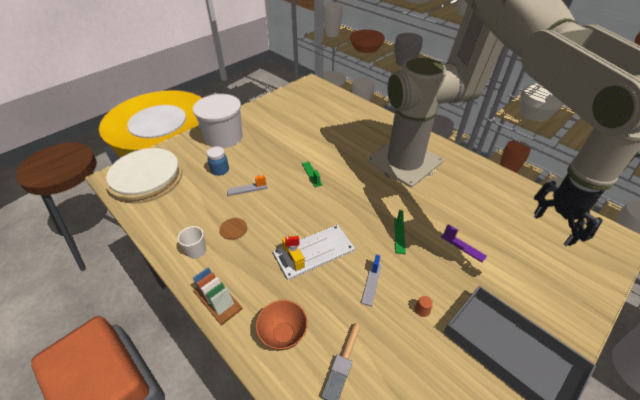

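View pics/top0.png

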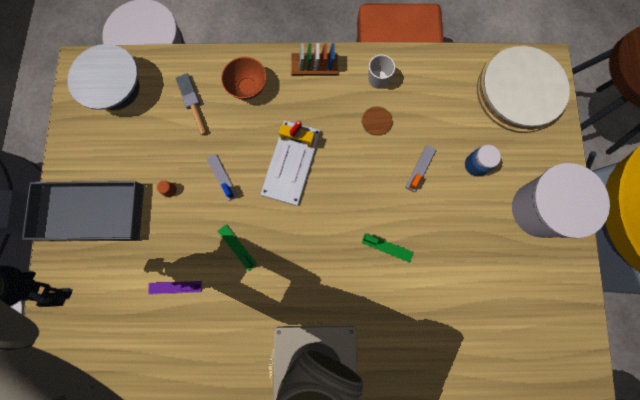

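The top view shows the blue gauge at about (222,177), with its fin near (227,192) and its tip near (213,156). The gate runs from (282,200) to (300,125), with the red knob at (295,128). I'll use point clouds for the measurements.

```bash
cat >> h.py <<'E'
from scipy.spatial.transform import Rotation as Ro
def cloud(s):
    K=np.array(s['camera_matrix']);D=np.array(s['dist'],float)
    z=np.array(s['z_map']);h,w=z.shape
    u,v=np.meshgrid(np.arange(w),np.arange(h))
    p=cv2.undistortPoints(np.stack([u,v],-1).reshape(-1,1,2).astype(np.float64),K,D).reshape(h,w,2)
    P=np.dstack([p[...,0]*z,p[...,1]*z,z])
    R=Ro.from_euler('xyz',np.array(s['orientation'],float),degrees=True).as_matrix()
    W=P@R.T+np.array(s['eye'],float)
    W[z==0]=np.nan
    return W
def hsv(s): return cv2.cvtColor(np.array(s['image']),cv2.COLOR_RGB2HSV)
def rect(P):
    (c,sz,a)=cv2.minAreaRect(P[:,:2].astype(np.float32)); return np.round(c,1),np.round(sz,1),round(a,1)
E
python3 - <<'E'
from h import *
for n in('scene','top'):
    s=dict(np.load('pics/%s0.npz'%n)); W=cloud(s);H=hsv(s)
    flat=(W[...,2]<8)&(W[...,0]>200)&(W[...,0]<700)&(abs(W[...,1])<400)
    print(n,'table z',np.nanmedian(W[...,2][flat]))
    reg=(W[...,0]>150)&(W[...,0]<800)&(abs(W[...,1])<500)
    h,sa,v=H[...,0],H[...,1],H[...,2]
    ms={'bluefin':(h>105)&(h<125)&(sa>150),'yellow':(h>20)&(h<30)&(sa>200)&(W[...,2]>40),'red':((h<4)|(h>176))&(sa>200)&(W[...,2]>60),'grey':(sa<50)&(v>90)&(W[...,2]>-3)&(W[...,2]<60)}
    for k,m in ms.items():
        c,l,st,ce=cv2.connectedComponentsWithStats((m&reg).astype(np.uint8))
        for i in range(1,c):
            if st[i,4]>=(12 if k!='grey' else 60):
                P=W[l==i]; print(k,st[i],'mean',P.mean(0).round(1),'min',P.min(0).round(1),'max',P.max(0).round(1),rect(P))
E
```

```text
scene table z 0.7329596828307103
bluefin [373 256   7  16  59] mean [483.9 246.   42.8] min [464.1 232.9  11.3] max [493.7 253.5  54.3] (array([478.7, 244. ]), array([30.9, 10.8]), 25.8)
yellow [283 238   3   9  17] mean [631.1  11.9  58.5] min [623.4   5.3  40. ] max [636.7  24.5  68.5] (array([632.2,  13.4]), array([23.4,  5.4]), 55.3)
yellow [286 248  18  18 150] mean [640.6  79.7  61.6] min [622.9  31.4  40.9] max [655.7  97.6  69.9] (array([634.9,  64.6]), array([61.9, 26.8]), 74.7)
red [286 237  13   9  89] mean [630.7  52.5 101.8] min [617.1  42.   81.6] max [645.5  64.6 116.1] (array([630.1,  51.6]), array([ 8.6, 35.3]), 53.5)
grey [227 184  40  12 230] mean [ 554.3 -304.9    9.1] min [ 484.  -344.3    0.5] max [ 611.2 -258.    14.2] (array([ 543.2, -303.4]), array([ 35. , 140.5]), 61.6)
grey [ 273  225   82   55 1881] mean [556.4  78.9  14.6] min [440.1 -15.1  -1.6] max [686.5 154.3  27.9] (array([562. ,  69.1]), array([111.8, 231.3]), 73.4)
grey [362 263  19  43 385] mean [533.6 274.1   6.5] min [ 4.528e+02  2.363e+02 -1.000e-01] max [588.6 312.   13.3] (array([520.1, 266.1
[... 1254 characters left out ...]
.4   54.6] (array([ 767.9, -495.7]), array([63.6,  8.4]), 0.2)
grey [179  84  19  23 273] mean [765.4 373.4  19.6] min [7.285e+02 3.448e+02 6.000e-01] max [800.  405.4  25.2] (array([768.1, 376. ]), array([76.8, 41.6]), 27.7)
grey [ 260  137   55   69 2348] mean [532.   76.7  14.5] min [435.8   1.4  -2.3] max [635.6 155.2  27.9] (array([535.7,  78.1]), array([113. , 177.8]), 73.8)
grey [406 145  30  47 385] mean [ 553.1 -308.3    9.7] min [ 473.  -348.7   -1.9] max [ 611.7 -258.8   16.5] (array([ 542.6, -305.1]), array([ 32. , 148.5]), 61.7)
grey [207 154  25  33 348] mean [538.6 275.7   6.8] min [489.3 236.5  -2.9] max [588.5 310.2  49.3] (array([534.3, 274.9]), array([113.7,  31.8]), 28.9)
```

Run:
```python
from h import *
q=Ro.from_euler('xyz',sensors.sense()['tcp_rot'],degrees=True).as_matrix();print(q.round(3), 'jaw angle',np.degrees(np.arctan2(q[1,1],q[0,1])))
# zoom with predicted overlays
def proj(s,X):
    R=Ro.from_euler('xyz',np.array(s['orientation'],float),degrees=True).as_matrix()
    P=(np.atleast_2d(X)-np.array(s['eye']))@R
    return cv2.projectPoints(P,np.zeros(3),np.zeros(3),np.array(s['camera_matrix']),np.array(s['dist'],float))[0].reshape(-1,2)
def fr(o,a):
    a=np.radians(a);return lambda p:np.array([o[0]+p[0]*np.cos(a)-p[1]*np.sin(a),o[1]+p[0]*np.sin(a)+p[1]*np.cos(a),o[2]+p[2]])
gate=fr((627.5,48.5,14),-16.6); ga=fr((474.5,241,0),28.5)
kn=fr((627.5,48.5,14),-16.6-22)
L=[]
def box(f,x0,x1,y0,y1,z): 
    c=[(x0,y0,z),(x1,y0,z),(x1,y1,z),(x0,y1,z)]; return [f(p) for p in c]
L=[box(gate,-185,46,-55,55,0),box(gate,-125,-25,18.5,18.5,5),box(gate,-125,-25,-18.5,-18.5,5),box(gate,-15,15,-47,47,52),box(kn,-20,20,-6,6,85),box(ga,-20,123,-15,15,6),box(ga,-18,18,-7,7,51)]
for n,rois in(('scene',[(265,215,95,65),(355,245,35,65)]),('top',[(250,110,80,100),(200,145,45,65)])):
    s=dict(np.load('pics/%s0.npz'%n)); im=np.array(s['image'])[:,:,::-1]
    for i,(x,y,w,h) in enumerate(rois):
        k=8 if i==0 else 8
        k=min(k,600//h,800//w)
        z=cv2.resize(im[y:y+h,x:x+w],None,fx=k,fy=k,interpolation=cv2.INTER_CUBIC)
        for b in L:
            p=((proj(s,np.array(b))-[x,y]+.5)*k).astype(int)
            cv2.polylines(z,[p.reshape(-1,1,2)],True,(255,0,255),1)
        cv2.imwrite(f'pics/z_{n}{i}.png',z)
```

```text
[[-0.001  0.379  0.925]
 [-0.001  0.925 -0.379]
 [-1.    -0.002 -0.   ]] jaw angle 67.72525536191553
```

View pics/z_scene0.png

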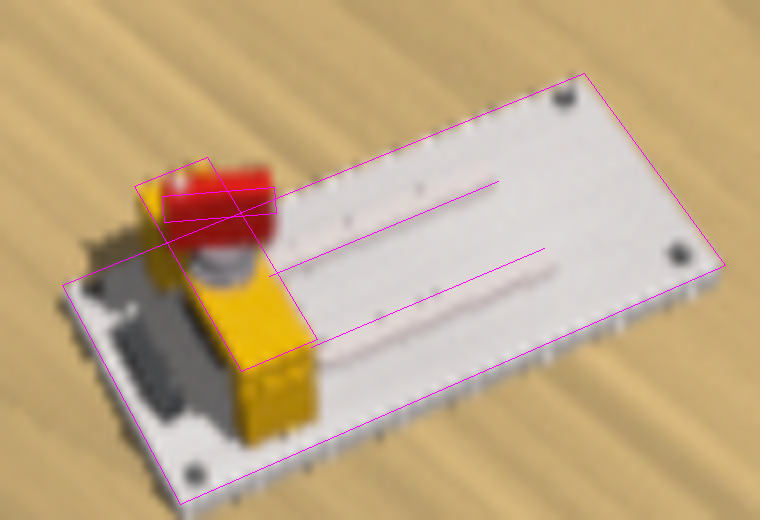

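View pics/z_top0.png

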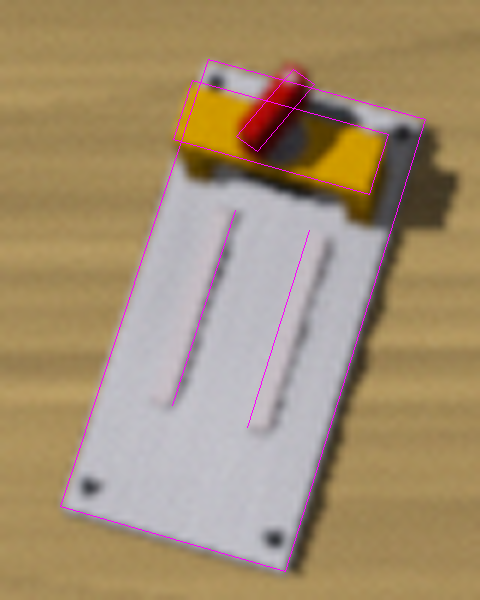

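View pics/z_scene1.png

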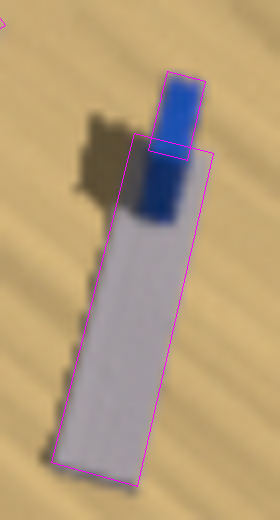

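View pics/z_top1.png

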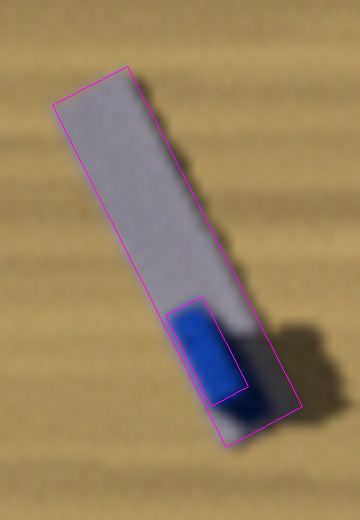

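```bash
cat >> h.py <<'E'
def go(x,y,z,jaw=None,tag=''):
    s=sensors.sense(); q=Ro.from_euler('xyz',s['tcp_rot'],degrees=True).as_matrix()
    d=q.T@(np.array([x,y,z])-s['tool_pos'])/10
    j=np.degrees(np.arctan2(q[1,1],q[0,1]))
    # tool z tilt correction: rotation vec making tool x = -z
    t=np.cross(q[:,0],[0,0,-1]); t=q.T@t
    print(tag,'t',round(s['time'],2),'tool shift cm',d.round(2),'jaw',round(j,2),'wx',None if jaw is None else round(j-jaw,2),'tilt wyz',np.degrees(t).round(2)[1:],'F',s['ft_force'].round(2),'M',s['wrist_torque'].round(3),'gap',round(s['finger_gap'],1),'tcp',s['tool_pos'].round(1),'j6',s['joint_pos'][5].round(1))
GATE=np.array([627.5,48.5,14.]);GA=-16.6
def gp(x,y,z):
    a=np.radians(GA);return GATE+[x*np.cos(a)-y*np.sin(a),x*np.sin(a)+y*np.cos(a),z]
E
python3 - <<'E'
from h import *
go(474.5,241,150,118.5)
E
```

```text
t 0.1 tool shift cm [  8.06 -19.65  34.78] jaw 67.73 wx -50.77 tilt wyz [-0.01  0.1 ] F [0.2  0.14 0.33] M [ 0.014  0.001 -0.069] gap 85.0 tcp [227.2 554.8 230.3] j6 -4.9
```

Emit:
{"api": "drive_tool", "payload": {
  "moves": [0.3,-1.64,2.9,0,0,0,0.3,-1.64,2.9,0,0,0,0.6,-1.64,2.9,0,0,0,0.6,-1.64,2.9,0,0,0,0.6,-1.64,2.9,0,0,0,0.6,-1.64,2.9,0,0,0,0.8,-1.64,2.9,0,0,0,0.8,-1.64,2.9,0,0,0,0.8,-1.64,2.9,0,0,0,0.9,-1.64,2.9,0,0,0,0.9,-1.63,2.9,0,0,0,0.8,-1.63,2.88,0,0,0,0,0,0,-7.1,0,0,0,0,0,-7.1,0,0,0,0,0,-7.1,0,0,0,0,0,-7.1,0,0,0,0,0,-7.1,0,0,0,0,0,-7.1,0,0,0,0,0,-7.1,0,0,0,0,0,-1.1,0,0],
  "hand": 5
}}

```text
time: 1.77
tool_pos: [474.4, 241.3, 150.8]
tcp_rot: [172.6, 89.9, -158.5]
ft_force: [1.4, -0.4, 0.4]
finger_gap: 50.2
```

Run:
```python
from h import *
go(474.5,241,15,118.5)
```

```text
t 1.77 tool shift cm [13.58 -0.03  0.  ] jaw 118.87 wx 0.37 tilt wyz [-0.05 -0.01] F [ 1.36 -0.38  0.4 ] M [ 0.049 -0.009  0.02 ] gap 50.2 tcp [474.4 241.3 150.8] j6 -97.4
```

Emit:
{"api": "drive_tool", "payload": {
  "moves": [2,0,0,0.3,0,0,3,0,0,0,0,0,3,0,0,0,0,0,2.5,0,0,0,0,0,1.5,0,0,0,0,0,1,0,0,0,0,0,0.5,0,0,0,0,0,0,0,0,0,0,0]
}}

```text
time: 2.43
tool_pos: [474.1, 241.2, 15.4]
tcp_rot: [173.8, 89.9, -158.0]
ft_force: [1.6, -1.1, 0.1]
finger_gap: 50.1
```

Emit:
{"api": "drive_tool", "payload": {
  "moves": [0,0,0,0,0,0,0,0,0,0,0,0,0,0,0,0,0,0,0,0,0,0,0,0,0,0,0,0,0,0,0,0,0,0,0,0],
  "hand": 0,
  "grip_force": 30
}}

```text
time: 2.93
tool_pos: [476.0, 241.9, 17.8]
tcp_rot: [-7.3, 89.8, 20.9]
ft_force: [-0.7, -0.9, 6.7]
finger_gap: 13.3
```

Run:
```python
from h import *
go(474.5,241,15,118.5)
save('scene','s1')
im=cv2.imread('pics/s1.png')[220:320,320:450]; cv2.imwrite('pics/s1z.png',cv2.resize(im,None,fx=6,fy=6))
```

```text
t 2.93 tool shift cm [ 0.28 -0.01 -0.17] jaw 118.22 wx -0.28 tilt wyz [0.15 0.02] F [-0.68 -0.88  6.66] M [-0.045  0.094 -0.042] gap 13.3 tcp [476.  241.9  17.8] j6 -96.8
```

View pics/s1z.png

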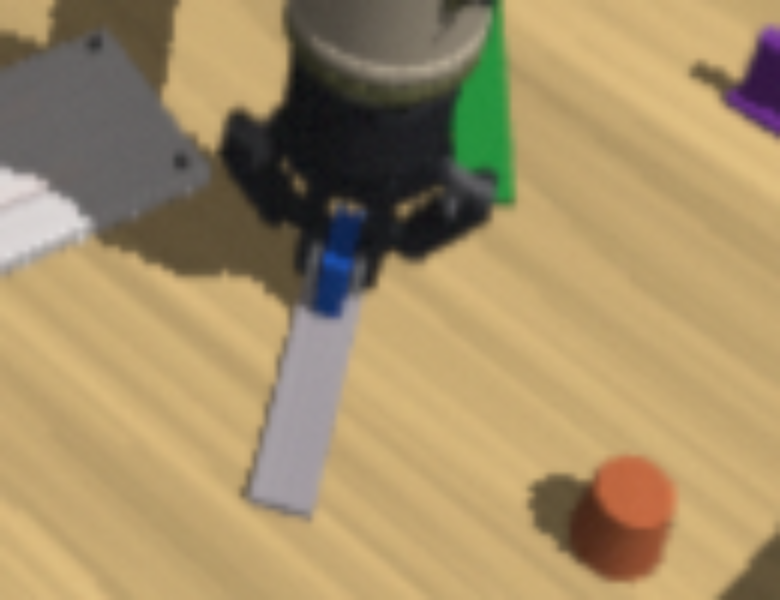

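Emit:
{"api": "drive_tool", "payload": {
  "moves": [-0.5,0,0,0,0,0,-1.5,0,0,0,0,0,-2,0,0,0,0,0,-2,0,0,0,0,0,-1,0,0,0,0,0,0,0,0,7,0,0,0,0,0,7,0,0,0,0,0,7,0,0,0,0,0,7,0,0,0,0,0,7,0,0,0,0,0,7,0,0,0,0,0,2.8,0,0,0,0,0,0,0,0]
}}

```text
time: 4.07
tool_pos: [474.4, 241.3, 86.0]
tcp_rot: [-143.1, 90.0, -159.8]
ft_force: [0.2, -0.6, -0.6]
finger_gap: 13.7
```

Run:
```python
from h import *
go(*gp(-156,0,50),73.4)
```

```text
t 4.07 tool shift cm [  2.2  -14.09   4.61] jaw 73.28 wx -0.12 tilt wyz [-0.03  0.02] F [ 0.23 -0.59 -0.55] M [-0.01  -0.017 -0.034] gap 13.7 tcp [474.4 241.3  86. ] j6 -51.8
```

Emit:
{"api": "drive_tool", "payload": {
  "moves": [0,-1.5,0.5,0,0,0,0,-2.5,0.8,0,0,0,0,-2.5,0.8,0,0,0,0,-2.5,0.8,0,0,0,0,-2.5,0.8,0,0,0,0,-1.6,0.6,0,0,0,0.5,-0.99,0.31,0,0,0,1,0,0,0,0,0,0.7,0,0,0,0,0,0,0,0,0,0,0]
}}

```text
time: 4.9
tool_pos: [476.9, 93.9, 61.7]
tcp_rot: [-164.8, 89.8, 178.7]
ft_force: [-0.9, 0.4, -2.1]
finger_gap: 13.3
```

```bash
cat >> h.py <<'E'
def proj(s,X):
    R=Ro.from_euler('xyz',np.array(s['orientation'],float),degrees=True).as_matrix()
    P=(np.atleast_2d(X)-np.array(s['eye']))@R
    return cv2.projectPoints(P,np.zeros(3),np.zeros(3),np.array(s['camera_matrix']),np.array(s['dist'],float))[0].reshape(-1,2)
def gbox(x0,x1,y0,y1,z): return np.array([gp(*p) for p in [(x0,y0,z),(x1,y0,z),(x1,y1,z),(x0,y1,z)]])
def zoom(n,roi,out,boxes=[]):
    s=save(n,out); im=np.array(s['image'])[:,:,::-1]; x,y,w,h=roi; k=min(600//h,800//w)
    z=cv2.resize(im[y:y+h,x:x+w],None,fx=k,fy=k,interpolation=cv2.INTER_CUBIC)
    for b in boxes: cv2.polylines(z,[((proj(s,b)-[x,y]+.5)*k).astype(int).reshape(-1,1,2)],True,(255,0,255),1)
    cv2.imwrite('pics/'+out+'.png',z); return s
E
python3 - <<'E'
from h import *
go(*gp(-156,0,18),73.4)
t=sensors.sense()['tool_pos'][2]-17.8-14
b=[gbox(-178,-35,-15,15,t+6),gbox(-185,46,-55,55,0)]
zoom('scene',(265,215,95,65),'s2',b)
zoom('top',(250,110,80,100),'t2',b)
E
```

```text
t 4.9 tool shift cm [ 2.97 -0.04  0.14] jaw 73.47 wx 0.07 tilt wyz [-0.22  0.06] F [-0.88  0.39 -2.05] M [0.025 0.093 0.008] gap 13.3 tcp [476.9  93.9  61.7] j6 -68.4
```

View pics/s2.png

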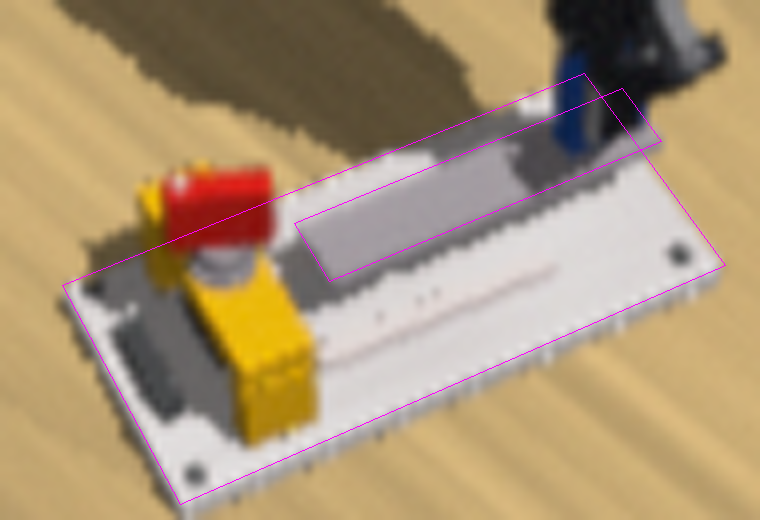

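View pics/t2.png

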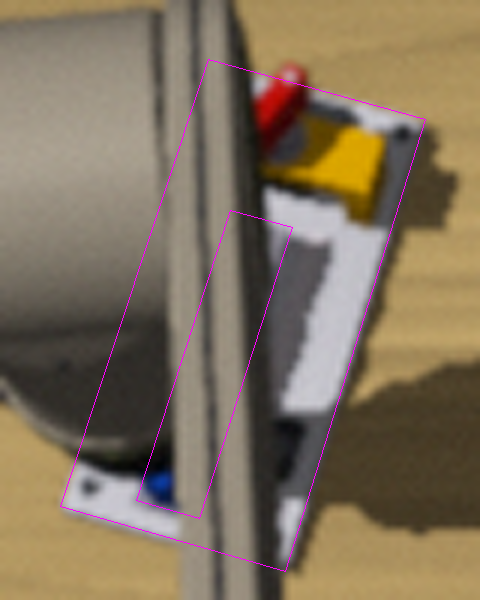

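Overlay and blade agree within about 1–2 mm. The blade's front edge is at (297–330,225–280) in the zoomed view, so I'll lower it.

Emit:
{"api": "drive_tool", "payload": {
  "moves": [0.5,0,0,0,0,0,0.8,0,0,0,0,0,0.6,0,0.1,0,0,0,0.4,0,0,0,0,0,0.2,0,0,0,0,0,0,0,0,0,0,0]
}}

```text
time: 5.5
tool_pos: [479.1, 93.0, 38.4]
tcp_rot: [-158.7, 89.9, -175.3]
ft_force: [0.3, 0.7, -1.1]
finger_gap: 13.4
```

Emit:
{"api": "drive_tool", "payload": {
  "moves": [0.2,0,0,0,0,0,0,0,0,0,0,0]
}}

```text
time: 5.67
tool_pos: [479.7, 93.0, 37.2]
tcp_rot: [30.7, 90.0, 14.1]
ft_force: [0.6, -0.7, -1.2]
finger_gap: 13.5
```

Emit:
{"api": "drive_tool", "payload": {
  "moves": [0.15,0,0,0,0,0,0,0,0,0,0,0]
}}

```text
time: 5.83
tool_pos: [479.8, 92.9, 35.8]
tcp_rot: [22.0, 90.0, 5.5]
ft_force: [0.4, 0.4, -0.9]
finger_gap: 13.8
```

Emit:
{"api": "drive_tool", "payload": {
  "moves": [0.15,0,0,0,0,0,0.1,0,0,0,0,0,0,0,0,0,0,0]
}}

```text
time: 6.08
tool_pos: [479.6, 92.9, 33.1]
tcp_rot: [-157.2, 90.0, -173.8]
ft_force: [-1.0, -0.7, -1.0]
finger_gap: 13.8
```

Emit:
{"api": "drive_tool", "payload": {
  "moves": [0.1,0,0,0,0,0,0,0,0,0,0,0]
}}

```text
time: 6.25
tool_pos: [479.6, 93.0, 32.2]
tcp_rot: [-143.1, 90.0, -159.6]
ft_force: [-0.2, -1.2, -1.1]
finger_gap: 13.3
```

Emit:
{"api": "drive_tool", "payload": {
  "moves": [0.1,0,0,0,0,0,0,0,0,0,0,0]
}}

```text
time: 6.42
tool_pos: [479.8, 93.0, 31.8]
tcp_rot: [4.6, 90.0, -11.9]
ft_force: [-2.5, -0.9, 5.0]
finger_gap: 13.9
```

Emit:
{"api": "drive_tool", "payload": {
  "moves": [-0.03,0,0.3,0,0,0,0,0,0.6,0,0,0,0,0,0.8,0,0,0,0,0,0.8,0,0,0,0,0,0.8,0,0,0,0,0,0.8,0,0,0,0,0,0.6,0,0,0,0,0,0.4,0,0,0,0,0,0.2,0,0,0,0,0,0,0,0,0]
}}

```text
time: 7.25
tool_pos: [531.6, 77.5, 31.8]
tcp_rot: [11.7, 90.0, -4.9]
ft_force: [-0.1, -0.1, 3.0]
finger_gap: 13.7
```

Emit:
{"api": "drive_tool", "payload": {
  "moves": [0,0,0.2,0,0,0,0,0,0.1,0,0,0,0,0,0,0,0,0]
}}

```text
time: 7.5
tool_pos: [533.7, 77.0, 31.8]
tcp_rot: [95.5, 90.0, 78.9]
ft_force: [-3.6, 1.2, 5.9]
finger_gap: 13.9
```

Run:
```python
from h import *
go(*gp(-95,0,18),73.4)
b=[gbox(-118,25,-15,15,6),gbox(28,40,-15,15,12)]
zoom('scene',(265,215,95,65),'s3',b)
```

```text
t 7.5 tool shift cm [-0.02 -0.05  0.3 ] jaw 73.42 wx 0.02 tilt wyz [-0.   -0.01] F [-3.64  1.21  5.94] M [ 0.028  0.346 -0.001] gap 13.9 tcp [533.7  77.   31.8] j6 -70.7
```

View pics/s3.png

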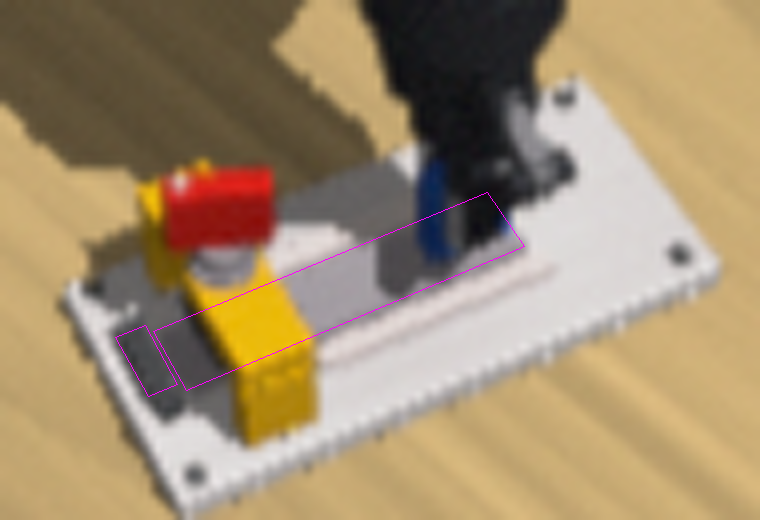

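Emit:
{"api": "drive_tool", "payload": {
  "moves": [-0.05,0,0.1,0,0,0,0,0,0.1,0,0,0,0,0,0,0,0,0,0,0,0,0,0,0]
}}

```text
time: 7.88
tool_pos: [535.6, 76.2, 31.9]
tcp_rot: [-6.8, 90.0, -23.4]
ft_force: [0.6, -0.9, 0.5]
finger_gap: 13.5
```

Emit:
{"api": "drive_tool", "payload": {
  "moves": [0,0,0.1,0,0,0,0,0,0,0,0,0,0,0,0,0,0,0]
}}

```text
time: 8.13
tool_pos: [536.3, 76.1, 32.0]
tcp_rot: [-82.5, 90.0, -99.1]
ft_force: [-0.8, -0.4, -0.1]
finger_gap: 13.5
```

Emit:
{"api": "drive_tool", "payload": {
  "moves": [0,0,0.1,0,0,0,0,0,0,0,0,0,0,0,0,0,0,0]
}}

```text
time: 8.38
tool_pos: [537.2, 75.8, 32.0]
tcp_rot: [-41.2, 90.0, -57.8]
ft_force: [-0.1, -0.6, -0.2]
finger_gap: 13.6
```

Emit:
{"api": "drive_tool", "payload": {
  "moves": [0,0,0.1,0,0,0,0,0,0,0,0,0,0,0,0,0,0,0]
}}

```text
time: 8.63
tool_pos: [538.3, 75.5, 32.1]
tcp_rot: [9.6, 90.0, -6.9]
ft_force: [0.5, -0.7, -0.5]
finger_gap: 13.3
```

Emit:
{"api": "drive_tool", "payload": {
  "moves": [0,0,0.1,0,0,0,0,0,0,0,0,0,0,0,0,0,0,0]
}}

```text
time: 8.88
tool_pos: [538.3, 75.5, 31.9]
tcp_rot: [-171.7, 89.9, 171.7]
ft_force: [-5.7, 0.8, 2.9]
finger_gap: 13.7
```

Contact with the stop came where it was expected. I'll back off 1.5 mm, release, and rise.

Emit:
{"api": "drive_tool", "payload": {
  "moves": [0.05,0,-0.15,0,0,0,0,0,0,0,0,0,0,0,0,0,0,0]
}}

```text
time: 9.13
tool_pos: [538.0, 75.7, 31.9]
tcp_rot: [17.0, 90.0, 0.4]
ft_force: [-0.9, 0.6, 1.0]
finger_gap: 13.6
```

Emit:
{"api": "drive_tool", "payload": {
  "moves": [0,0,0,0,0,0,0,0,0,0,0,0,0,0,0,0,0,0,-1.5,0,0,0,0,0,-3,0,0,0,0,0,-3.5,0,0,0,0,0,-3,0,0,0,0,0,-1,0,0,0,0,0,0,0,0,0,0,0],
  "hand": 5
}}

```text
time: 9.88
tool_pos: [540.3, 75.8, 155.8]
tcp_rot: [19.3, 89.6, 2.7]
ft_force: [0.5, 0.0, 0.1]
finger_gap: 50.1
```

Run:
```python
from h import *
b=[gbox(-116.5,26.5,-15,15,6)]
for k in (20,28):
    a=np.radians(-k);c,s_=np.cos(a),np.sin(a)
    b.append(np.array([gp(c*x-s_*y,s_*x+c*y,99) for x,y in[(-20,-6),(20,-6),(20,6),(-20,6)]]))
zoom('scene',(265,215,95,65),'s4',b)
zoom('top',(250,110,80,100),'t4',b)
go(*gp(0,0,84),73.4-24)
```

```text
t 9.98 tool shift cm [ 5.31 -0.04  9.4 ] jaw 73.42 wx 24.02 tilt wyz [ 0. -0.] F [-0.62 -0.71 -1.04] M [0.011 0.017 0.065] gap 49.9 tcp [537.6  75.7 151.1] j6 -70.8
```

View pics/s4.png

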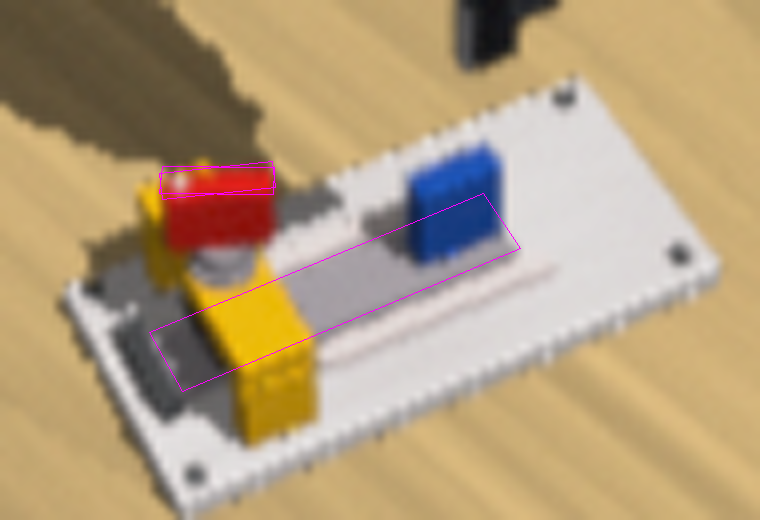

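View pics/t4.png

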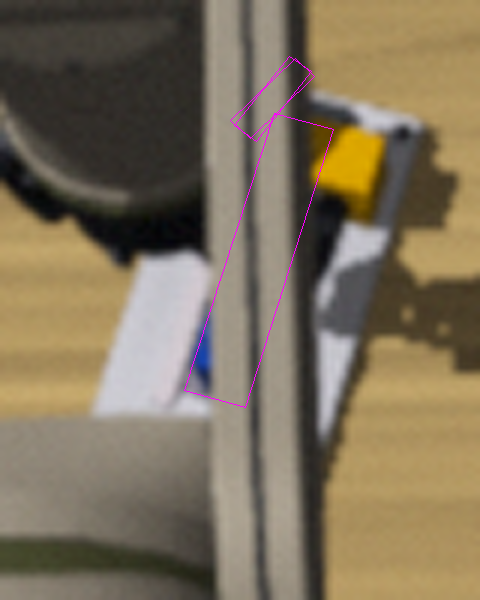

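Emit:
{"api": "drive_tool", "payload": {
  "moves": [0,0,1.5,5,0,0,0,0.13,2.5,5,0,0,0,0.44,2.46,5,0,0,0,0.52,1.93,5,0,0,0,0.34,0.94,5,0,0,0,0,0,0,0,0]
}}

```text
time: 10.48
tool_pos: [628.5, 47.0, 148.3]
tcp_rot: [-135.4, 89.8, -177.3]
ft_force: [0.6, 0.2, -0.1]
finger_gap: 50.2
```

Run:
```python
from h import *
go(*gp(-0.5,0,70),48.4)
```

```text
t 10.48 tool shift cm [ 6.43  0.05 -0.2 ] jaw 48.11 wx -0.29 tilt wyz [-0.16  0.15] F [ 0.6   0.21 -0.11] M [-0.007 -0.011  0.015] gap 50.2 tcp [628.5  47.  148.3] j6 -48.5
```

Emit:
{"api": "drive_tool", "payload": {
  "moves": [1,0,-0.2,0,0,0,2,0,0,0,0,0,1.8,0,0,0,0,0,0.9,0,0,0,0,0,0.3,0,0,0,0,0,0,0,0,0,0,0]
}}

```text
time: 10.98
tool_pos: [625.2, 49.5, 89.7]
tcp_rot: [-140.3, 89.8, 178.2]
ft_force: [0.7, 0.1, -0.2]
finger_gap: 50.1
```

Emit:
{"api": "drive_tool", "payload": {
  "moves": [0,0,0,0,0,0,0,0,0,0,0,0,0,0,0,0,0,0,0,0,0,0,0,0,0,0,0,0,0,0],
  "hand": 0
}}

```text
time: 11.4
tool_pos: [627.7, 48.8, 93.1]
tcp_rot: [25.9, 89.9, -15.7]
ft_force: [-3.2, -1.1, 6.3]
finger_gap: 11.2
```

Run:
```python
from h import *
go(*gp(-0.5,0,74),48.4)
zoom('scene',(265,215,95,65),'s5')
```

```text
t 11.4 tool shift cm [ 0.51 -0.06 -0.04] jaw 48.42 wx 0.02 tilt wyz [ 0.09 -0.04] F [-3.15 -1.09  6.25] M [-0.338  0.512 -0.039] gap 11.2 tcp [627.7  48.8  93.1] j6 -48.6
```

View pics/s5.png

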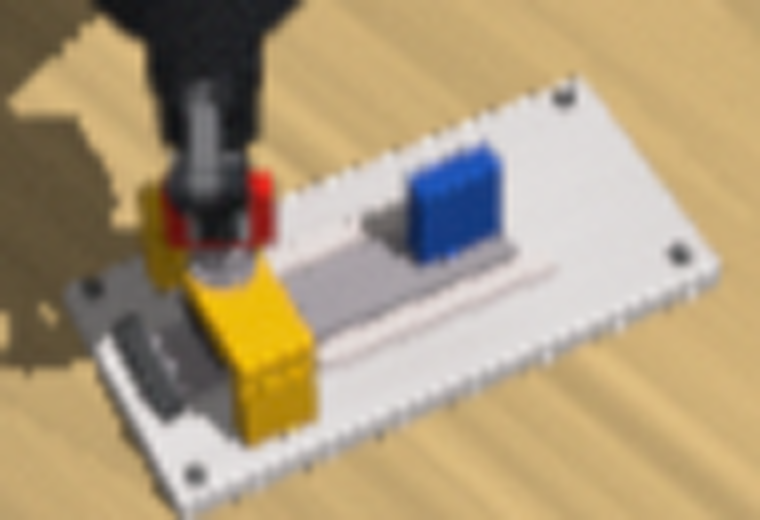

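Emit:
{"api": "drive_tool", "payload": {
  "moves": [0,0,0,4,0,0,0,0,0,7,0,0,0,0,0,7,0,0,0,0,0,7,0,0,0,0,0,7,0,0,0,0,0,7,0,0,0,0,0,7,0,0,0,0,0,7,0,0,0,0,0,7,0,0,0,0,0,7,0,0,0,0,0,7,0,0,0,0,0,7,0,0,0,0,0,7,0,0,0,0,0,7,0,0,0,0,0,3,0,0,0,0,0,0,0,0,0,0,0,0,0,0]
}}

```text
time: 12.87
tool_pos: [628.2, 48.8, 93.1]
tcp_rot: [130.5, 89.8, -8.9]
ft_force: [0.6, -2.7, 6.1]
finger_gap: 11.3
```

Run:
```python
from h import *
go(*gp(-0.5,0,74),-49.6)
zoom('scene',(265,215,95,65),'s6')
```

```text
t 12.87 tool shift cm [ 0.51 -0.06  0.1 ] jaw -49.46 wx 0.14 tilt wyz [-0.11 -0.12] F [ 0.65 -2.72  6.08] M [-0.378  0.048 -0.087] gap 11.3 tcp [628.2  48.8  93.1] j6 49.3
```

View pics/s6.png

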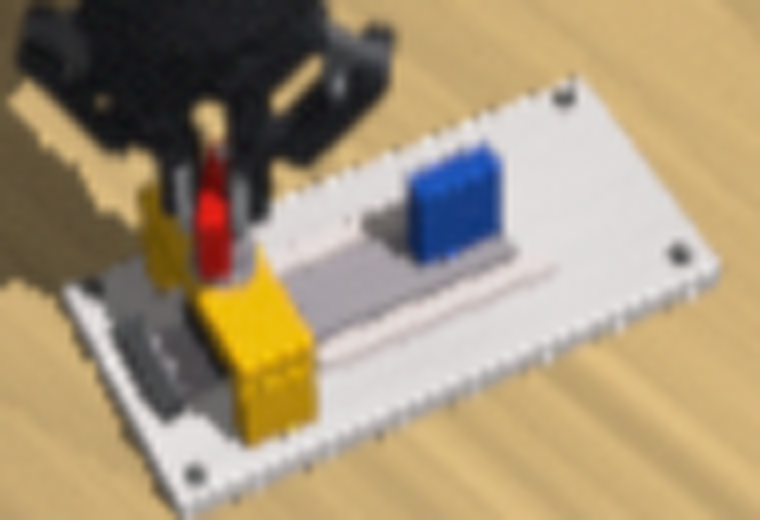

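Emit:
{"api": "drive_tool", "payload": {
  "moves": [0,0,0,0,0,0,0,0,0,0,0,0,0,0,0,0,0,0,-1,0,0,0,0,0,-2,0,0,0,0,0,-2,0,0,0,0,0,-1,0,0,7,0,0,0,0,0,7,0,0,0,0,0,7,0,0,0,0,0,7,0,0,0,0,0,7,0,0,0,0,0,7,0,0,0,0,0,7,0,0,0,0,0,7,0,0,0,0,0,1.1,0,0,0,0,0,0,0,0],
  "hand": 5
}}

```text
time: 14.25
tool_pos: [627.0, 49.3, 152.0]
tcp_rot: [-139.1, 90.0, 24.4]
ft_force: [-0.8, 0.5, -0.6]
finger_gap: 49.8
```

Run:
```python
from h import *
go(537.5,75.6,30,-106.6)
zoom('scene',(265,215,95,65),'s7')
```

```text
t 14.25 tool shift cm [12.2   0.02  9.33] jaw -106.54 wx 0.06 tilt wyz [-0.01  0.01] F [-0.81  0.46 -0.63] M [ 0.006 -0.052  0.022] gap 49.8 tcp [627.   49.3 152. ] j6 106.4
```

View pics/s7.png

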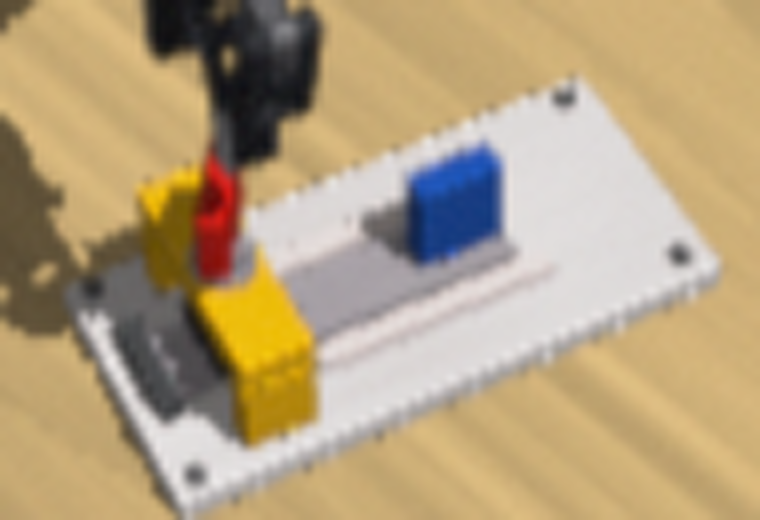

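Emit:
{"api": "drive_tool", "payload": {
  "moves": [0,0,1.5,0,0,0,0,0,2.5,0,0,0,0,0,2.5,0,0,0,0,0,1.83,0,0,0,1,0,1,0,0,0,2.5,0,0,0,0,0,3,0,0,0,0,0,2.7,0,0,0,0,0,1.7,0,0,0,0,0,0.7,0,0,0,0,0,0.3,0,0,0,0,0,0,0,0,0,0,0]
}}

```text
time: 15.3
tool_pos: [537.7, 75.9, 32.7]
tcp_rot: [11.8, 90.0, 175.2]
ft_force: [-0.0, 0.4, 0.3]
finger_gap: 50.0
```

Emit:
{"api": "drive_tool", "payload": {
  "moves": [0,0,0,0,0,0,0,0,0,0,0,0,0,0,0,0,0,0,0,0,0,0,0,0,0,0,0,0,0,0],
  "hand": 0
}}

```text
time: 15.72
tool_pos: [538.8, 76.0, 34.1]
tcp_rot: [-161.8, 89.9, 1.6]
ft_force: [-1.0, 0.2, 6.1]
finger_gap: 13.6
```

```bash
cat >> h.py <<'E'
def avg(n=4,quiet=0):
    F=[];T=[]
    for i in range(n):
        s=sensors.sense();F.append(s['ft_force']);T.append(s['tool_pos']);snapshot('top')
    s=sensors.sense();F.append(s['ft_force']);T.append(s['tool_pos'])
    F=np.array(F);T=np.array(T);a=np.radians(GA);e=np.array([np.cos(a),np.sin(a),0])
    print('t',round(s['time'],2),'Fgate_x',(F@e).round(1),'mean',(F@e).mean().round(2),'Fz',F[:,2].mean().round(2),'x',((T-GATE)@e).mean().round(2),'z',T[:,2].mean().round(2))
E
python3 - <<'E'
from h import *
avg(); go(537.5,75.6,30,-106.6)
E
```

```text
t 15.92 Fgate_x [-1.   0.1 -1.4 -0.8 -0.6] mean -0.75 Fz 6.3 x -92.8 z 34.14
 t 15.92 tool shift cm [0.41 0.08 0.12] jaw -106.67 wx -0.07 tilt wyz [-0.14  0.05] F [-0.69 -0.28  7.38] M [ 0.018  0.101 -0.023] gap 13.8 tcp [538.8  76.   34.1] j6 109.3
```

Emit:
{"api": "drive_tool", "payload": {
  "moves": [-0.1,0,0,0,0,0,0,0,0.1,0,0,0,0,0,0.2,0,0,0,0,0,0,0,0,0]
}}

```text
time: 16.25
tool_pos: [535.2, 76.8, 34.1]
tcp_rot: [-168.2, 89.9, -4.8]
ft_force: [1.0, -0.4, 3.8]
finger_gap: 13.3
```

Run:
```python
from h import *
avg(6)
```

```text
t 16.55 Fgate_x [ 1.1  0.9  0.7  0.2  0.3 -0.2  1.1] mean 0.56 Fz 4.92 x -96.54 z 34.15
```

Emit:
{"api": "drive_tool", "payload": {
  "moves": [-0.1,0,0,0,0,0,0,0,0,0,0,0,0,0,-0.1,0,0,0,0,0,-0.1,0,0,0]
}}

```text
time: 16.88
tool_pos: [536.0, 76.4, 34.2]
tcp_rot: [12.2, 89.9, 175.6]
ft_force: [-2.2, 0.3, 1.5]
finger_gap: 13.3
```

Emit:
{"api": "drive_tool", "payload": {
  "moves": [0,0,-0.1,0,0,0]
}}

```text
time: 16.97
tool_pos: [537.2, 76.0, 34.2]
tcp_rot: [14.1, 89.9, 177.4]
ft_force: [-1.1, 0.8, 1.3]
finger_gap: 13.3
```

Run:
```python
from h import *
avg(4)
```

```text
t 17.17 Fgate_x [-1.3 -1.3  0.   0.9  0.6] mean -0.21 Fz 0.33 x -94.1 z 34.29
```

Emit:
{"api": "drive_tool", "payload": {
  "moves": [0,0,0,0,0,0,0,0,0,0,0,0,0,0,0,0,0,0,-1.5,0,0,0,0,0,-3,0,0,0,0,0,-3.5,0,0,0,0,0,-3,0,0,0,0,0,-0.8,0,-1,0,0,0,0,0,-2.5,0,0,0,0,0,-2.7,0,0,0,0,0,-2,0,0,0,0,0,-1.1,-7,0,0,0,0,0,-7,0,0,0,0,0,-7,0,0,0,0,0,-7,0,0,0,0,0,-7,0,0,0,0,0,-7,0,0,0,0,0,-7,0,0,0,0,0,-7,0,0],
  "hand": 5
}}

```text
time: 18.75
tool_pos: [626.6, 49.2, 152.4]
tcp_rot: [-31.2, 90.0, -171.6]
ft_force: [0.1, -0.0, -0.6]
finger_gap: 50.1
```

Run:
```python
from h import *
go(627.7,48.8,89.5,-49.5)
```

```text
t 18.75 tool shift cm [ 6.29  0.1  -0.06] jaw -50.33 wx -0.83 tilt wyz [0.01 0.01] F [ 0.1  -0.02 -0.59] M [-0.004  0.018 -0.017] gap 50.1 tcp [626.6  49.2 152.4] j6 50.2
```

Emit:
{"api": "drive_tool", "payload": {
  "moves": [1.2,0.1,-0.06,-0.8,0,0,2,0,0,0,0,0,1.8,0,0,0,0,0,0.9,0,0,0,0,0,0.3,0,0,0,0,0,0,0,0,0,0,0]
}}

```text
time: 19.25
tool_pos: [626.9, 48.8, 89.1]
tcp_rot: [-40.1, 89.9, 180.0]
ft_force: [-0.9, 0.6, 1.4]
finger_gap: 49.8
```

Emit:
{"api": "drive_tool", "payload": {
  "moves": [0,0,0,0,0,0,0,0,0,0,0,0,0,0,0,0,0,0,0,0,0,0,0,0,0,0,0,0,0,0],
  "hand": 0
}}

```text
time: 19.67
tool_pos: [628.6, 49.0, 92.1]
tcp_rot: [145.6, 89.9, 5.8]
ft_force: [-0.1, 0.7, 6.3]
finger_gap: 10.9
```

Run:
```python
from h import *
go(627.7,48.8,89.5,73.4-np.degrees(2.9))
```

```text
t 19.67 tool shift cm [ 0.26 -0.04  0.08] jaw -49.88 wx 42.87 tilt wyz [-0.1  -0.07] F [-0.15  0.73  6.3 ] M [ 0.194  0.315 -0.077] gap 10.9 tcp [628.6  49.   92.1] j6 49.7
```

Emit:
{"api": "drive_tool", "payload": {
  "moves": [0,0,0,4,0,0,0,0,0,6,0,0,0,0,0,7,0,0,0,0,0,7,0,0,0,0,0,7,0,0,0,0,0,7,0,0,0,0,0,4.5,0,0,0,0,0,0,0,0,0,0,0,0,0,0]
}}

```text
time: 20.42
tool_pos: [628.8, 48.5, 92.1]
tcp_rot: [169.1, 89.9, -13.3]
ft_force: [0.6, -0.7, 5.5]
finger_gap: 11.2
```

Run:
```python
from h import *
go(627.7,48.8,89.5,73.4-np.degrees(2.9))
```

```text
t 20.42 tool shift cm [ 0.26 -0.03  0.11] jaw -92.43 wx 0.33 tilt wyz [-0.14 -0.03] F [ 0.6  -0.71  5.53] M [-0.251  0.167 -0.038] gap 11.2 tcp [628.8  48.5  92.1] j6 92.2
```

Emit:
{"api": "drive_tool", "payload": {
  "moves": [0,0,0,0,0,0,0,0,0,0,0,0,0,0,0,0,0,0,-1,0,0,0,0,0,-2,0,0,0,0,0,-2,0,0,0,0,0,-1,0,0,7.1,0,0,0,0,0,7.1,0,0,0,0,1.5,0,0,0,0,0,2.5,0,0,0,0,0,2.5,0,0,0,0,0,1.8,0,0,0,1,0,1,0,0,0,0,0,0,0,0,0],
  "hand": 5
}}

```text
time: 21.58
tool_pos: [536.4, 76.1, 139.7]
tcp_rot: [13.1, 89.9, 176.5]
ft_force: [-1.1, -0.6, -0.7]
finger_gap: 49.9
```

Run:
```python
from h import *
go(536.8,75.9,33.5,-106.6)
```

```text
t 21.58 tool shift cm [10.62 -0.   -0.07] jaw -106.52 wx 0.08 tilt wyz [ 0.13 -0.03] F [-1.13 -0.65 -0.74] M [-0.027  0.016 -0.037] gap 49.9 tcp [536.4  76.1 139.7] j6 109.2
```

Emit:
{"api": "drive_tool", "payload": {
  "moves": [1.5,0,-0.07,0,0,0,3,0,0,0,0,0,3,0,0,0,0,0,1.9,0,0,0,0,0,0.8,0,0,0,0,0,0.3,0,0,0,0,0,0,0,0,0,0,0]
}}

```text
time: 22.17
tool_pos: [539.8, 75.1, 35.9]
tcp_rot: [36.0, 90.0, -160.6]
ft_force: [1.0, 0.2, 0.4]
finger_gap: 50.0
```

Emit:
{"api": "drive_tool", "payload": {
  "moves": [0,0,0,0,0,0,0,0,0,0,0,0,0,0,0,0,0,0,0,0,0,0,0,0,-0.1,0,0,0,0,0,-0.1,0,0,0,0,0,0,0,0,0,0,0],
  "hand": 0
}}

```text
time: 22.75
tool_pos: [539.9, 75.0, 37.8]
tcp_rot: [-170.1, 89.9, -6.7]
ft_force: [5.2, -0.2, -4.9]
finger_gap: 13.6
```

Run:
```python
from h import *
avg(4)
```

```text
t 22.95 Fgate_x [5.1 5.  5.9 5.8 4.6] mean 5.26 Fz -4.61 x -91.6 z 37.68
```

Emit:
{"api": "drive_tool", "payload": {
  "moves": [0.13,0,0,0,0,0,0,0,0,0,0,0]
}}

```text
time: 23.12
tool_pos: [539.8, 75.1, 37.3]
tcp_rot: [179.3, 90.0, -17.3]
ft_force: [-1.4, -1.4, 5.5]
finger_gap: 13.6
```

Run:
```python
from h import *
avg(3)
```

```text
t 23.27 Fgate_x [-1.  -1.2 -1.  -0.4] mean -0.89 Fz 5.63 x -91.66 z 37.33
```

Emit:
{"api": "drive_tool", "payload": {
  "moves": [-0.07,0,0,0,0,0,0,0,0,0,0,0,0,0,0.1,0,0,0,0,0,0.1,0,0,0,0,0,0,0,0,0]
}}

```text
time: 23.68
tool_pos: [538.3, 75.6, 37.4]
tcp_rot: [-168.9, 89.9, -5.5]
ft_force: [5.9, -1.7, -2.5]
finger_gap: 13.1
```

Run:
```python
from h import *
avg(4)
```

```text
t 23.88 Fgate_x [6.1 7.  5.4 6.  5.9] mean 6.07 Fz -1.97 x -93.19 z 37.34
```

Emit:
{"api": "drive_tool", "payload": {
  "moves": [0,0,0.1,0,0,0,0,0,0.1,0,0,0,0,0,0,0,0,0]
}}

```text
time: 24.13
tool_pos: [536.5, 76.2, 37.4]
tcp_rot: [-167.9, 89.9, -4.5]
ft_force: [6.0, -2.3, -2.1]
finger_gap: 13.8
```

Run:
```python
from h import *
avg(4)
```

```text
t 24.33 Fgate_x [6.5 5.5 5.2 5.6 6.5] mean 5.87 Fz -2.19 x -95.15 z 37.35
```

Emit:
{"api": "drive_tool", "payload": {
  "moves": [0,0,-0.1,0,0,0,0,0,-0.1,0,0,0,0,0,-0.1,0,0,0,0,0,-0.1,0,0,0,0,0,-0.1,0,0,0,0,0,0,0,0,0]
}}

```text
time: 24.83
tool_pos: [536.7, 76.1, 37.2]
tcp_rot: [6.2, 89.5, 169.7]
ft_force: [-20.9, 4.0, 22.8]
finger_gap: 13.4
```

Run:
```python
from h import *
avg(4)
```

```text
t 25.03 Fgate_x [-21.2 -21.  -20.7 -21.1 -20.9] mean -20.97 Fz 22.08 x -94.91 z 37.24
```

Emit:
{"api": "drive_tool", "payload": {
  "moves": [0,0,0.15,0,0,0,0,0,0.15,0,0,0,0,0,0,0,0,0]
}}

```text
time: 25.28
tool_pos: [536.7, 76.1, 37.3]
tcp_rot: [1.9, 89.9, 165.3]
ft_force: [-4.7, -1.1, 6.2]
finger_gap: 13.7
```

Run:
```python
from h import *
avg(3); go(0,0,0)
zoom('scene',(265,215,95,65),'s8',[gbox(-116.5,26.5,-15,15,6),gbox(28,40,-15,15,12)])
```

```text
t 25.43 Fgate_x [-4.2 -3.2 -3.6 -3.8] mean -3.69 Fz 7.48 x -94.9 z 37.26
 t 25.43 tool shift cm [ 3.81 22.6  49.26] jaw -106.57 wx None tilt wyz [ 0.1 -0. ] F [-3.9   0.29  7.95] M [ 0.074  0.743 -0.073] gap 13.6 tcp [536.7  76.1  37.3] j6 109.2
```

View pics/s8.png

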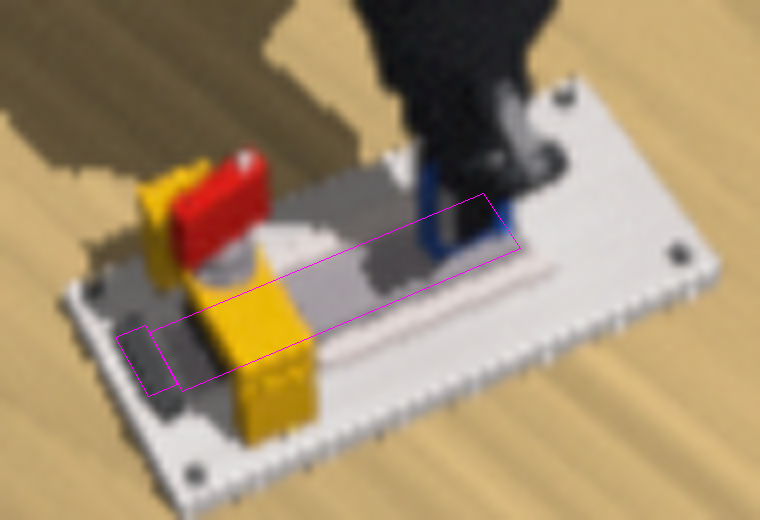

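Emit:
{"api": "drive_tool", "payload": {
  "moves": [-0.08,0,0.03,0,0,0,0,0,0,0,0,0,0,0,0,0,0,0]
}}

```text
time: 25.73
tool_pos: [536.5, 76.0, 37.3]
tcp_rot: [8.5, 89.9, 171.9]
ft_force: [0.7, 0.2, -1.2]
finger_gap: 13.6
```

Emit:
{"api": "drive_tool", "payload": {
  "moves": [0,0,0,0,0,0,0,0,0,0,0,0,0,0,0,0,0,0,-1.5,0,0,0,0,0,-3,0,0,0,0,0,-3.5,0,0,0,0,0,-3,0,0,0,0,0,-0.5,0,-1,0,0,0,0,0,-2.5,0,0,0,0,0,-2.7,0,0,0,0,0,-2,0,0,0,0,0,-1.1,-7,0,0,0,0,0,-7,0,0,0,0,0,0,0,0,0,0,0,0,0,0],
  "hand": 5
}}

```text
time: 26.98
tool_pos: [626.1, 49.3, 152.5]
tcp_rot: [0.3, 90.0, 177.5]
ft_force: [0.1, 0.4, -0.4]
finger_gap: 50.1
```

Run:
```python
from h import *
go(628,48.6,90,-92.4)
```

```text
t 26.98 tool shift cm [ 6.25  0.06 -0.2 ] jaw -92.8 wx -0.4 tilt wyz [ 0.03 -0.  ] F [ 0.07  0.43 -0.44] M [-0.025  0.022  0.017] gap 50.1 tcp [626.1  49.3 152.5] j6 92.6
```

Emit:
{"api": "drive_tool", "payload": {
  "moves": [1.2,0.06,-0.2,0,0,0,2,0,0,0,0,0,1.8,0,0,0,0,0,0.9,0,0,0,0,0,0.3,0,0,0,0,0,0,0,0,0,0,0,0,0,0,0,0,0]
}}

```text
time: 27.57
tool_pos: [628.6, 48.7, 91.5]
tcp_rot: [-178.9, 90.0, -1.5]
ft_force: [0.8, -0.8, 0.5]
finger_gap: 49.9
```

Emit:
{"api": "drive_tool", "payload": {
  "moves": [0,0,0,0,0,0,0,0,0,0,0,0,0,0,0,0,0,0,0,0,0,0,0,0,0,0,0,0,0,0],
  "hand": 0
}}

```text
time: 27.98
tool_pos: [628.9, 48.5, 92.0]
tcp_rot: [176.0, 89.9, -6.6]
ft_force: [-2.0, -0.3, 5.1]
finger_gap: 11.2
```

Run:
```python
from h import *
go(627.7,48.8,89.5,73.4-np.degrees(2.62))
```

```text
t 27.98 tool shift cm [ 0.25 -0.02  0.13] jaw -92.58 wx -15.87 tilt wyz [-0.1  -0.01] F [-1.98 -0.28  5.05] M [-0.154  0.182  0.012] gap 11.2 tcp [628.9  48.5  92. ] j6 92.3
```

Emit:
{"api": "drive_tool", "payload": {
  "moves": [0,0,0,-4,0,0,0,0,0,-5,0,0,0,0,0,-5,0,0,0,0,0,-2,0,0,0,0,0,0,0,0,0,0,0,0,0,0]
}}

```text
time: 28.48
tool_pos: [628.9, 48.8, 91.9]
tcp_rot: [174.7, 89.9, 8.2]
ft_force: [-1.3, 0.6, 5.9]
finger_gap: 11.3
```

Run:
```python
from h import *
go(628,48.6,90,-92.4)
```

```text
t 28.48 tool shift cm [ 0.19 -0.    0.09] jaw -76.56 wx 15.84 tilt wyz [-0.09 -0.01] F [-1.27  0.59  5.88] M [0.066 0.206 0.023] gap 11.3 tcp [628.9  48.8  91.9] j6 76.3
```

Emit:
{"api": "drive_tool", "payload": {
  "moves": [0,0,0,0,0,0,0,0,0,0,0,0,0,0,0,0,0,0,-1,0,0,0,0,0,-2,0,0,0,0,0,-2,0,0,0,0,0,-1,0,0,5,0,0,0,0,0,7,0,0,0,0,0,7,0,0,0,0,0,7,0,0,0,0,0,4,0,0,0,0,1.5,0,0,0,0,0,2.5,0,0,0,0,0,2.5,0,0,0,0,0,1.9,0,0,0,1,0,1,0,0,0,0,0,0,0,0,0,0,0,0,0,0,0,0,0,0,0,0,0],
  "hand": 5
}}

```text
time: 30.07
tool_pos: [539.0, 75.3, 141.6]
tcp_rot: [-166.7, 89.9, -3.3]
ft_force: [-0.0, 0.1, -0.0]
finger_gap: 50.1
```

Run:
```python
from h import *
go(536.3,76.1,35.5,-106.6)
```

```text
t 30.07 tool shift cm [10.61  0.    0.29] jaw -106.58 wx 0.02 tilt wyz [-0.06  0.02] F [-0.01  0.07 -0.01] M [ 0.017 -0.028  0.029] gap 50.1 tcp [539.   75.3 141.6] j6 109.1
```

Emit:
{"api": "drive_tool", "payload": {
  "moves": [1.5,0,0.29,0,0,0,3,0,0,0,0,0,3,0,0,0,0,0,1.9,0,0,0,0,0,0.8,0,0,0,0,0,0.4,0,0,0,0,0,0,0,0,0,0,0]
}}

```text
time: 30.65
tool_pos: [535.8, 76.0, 34.8]
tcp_rot: [30.3, 90.0, -166.3]
ft_force: [0.7, 0.7, 0.9]
finger_gap: 50.2
```

Emit:
{"api": "drive_tool", "payload": {
  "moves": [0,0,0,0,0,0,0,0,0,0,0,0,0,0,0,0,0,0,0,0,0,0,0,0,0,0,0,0,0,0],
  "hand": 0
}}

```text
time: 31.07
tool_pos: [536.8, 76.3, 36.5]
tcp_rot: [-162.5, 89.8, 0.9]
ft_force: [0.6, -0.6, 5.3]
finger_gap: 13.5
```

Run:
```python
from h import *
avg(2)
```

```text
t 31.17 Fgate_x [ 0.8  0.5 -1.9] mean -0.19 Fz 6.02 x -94.89 z 36.53
```

Relax z, then pull 2 mm.

Emit:
{"api": "drive_tool", "payload": {
  "moves": [-0.08,0,0,0,0,0,0,0,0.1,0,0,0,0,0,0.1,0,0,0,0,0,0,0,0,0]
}}

```text
time: 31.5
tool_pos: [534.8, 76.7, 36.5]
tcp_rot: [-167.8, 89.8, -4.4]
ft_force: [4.7, -2.1, 0.6]
finger_gap: 13.8
```

Run:
```python
from h import *
avg(5)
```

```text
t 31.75 Fgate_x [5.1 5.1 5.7 5.1 5.  4.6] mean 5.11 Fz 0.92 x -96.89 z 36.54
```

Emit:
{"api": "drive_tool", "payload": {
  "moves": [-0.03,0,0,0,0,0,0,0,0.1,0,0,0,0,0,0,0,0,0]
}}

```text
time: 32.0
tool_pos: [533.4, 77.0, 36.5]
tcp_rot: [-168.1, 89.9, -4.6]
ft_force: [5.2, -2.3, 1.0]
finger_gap: 13.7
```

Run:
```python
from h import *
avg(5)
```

```text
t 32.25 Fgate_x [5.6 5.3 4.7 5.3 4.6 5.9] mean 5.22 Fz 0.33 x -98.26 z 36.54
```

Emit:
{"api": "drive_tool", "payload": {
  "moves": [-0.05,0,0,0,0,0,-0.03,0,-0.1,0,0,0,-0.03,0,-0.1,0,0,0,0,0,0,0,0,0]
}}

```text
time: 32.58
tool_pos: [533.0, 77.0, 36.6]
tcp_rot: [6.6, 89.8, 170.0]
ft_force: [-5.2, 1.9, 3.7]
finger_gap: 13.7
```

Run:
```python
from h import *
avg(3)
```

```text
t 32.73 Fgate_x [-5.6 -6.1 -4.2 -4.8] mean -5.19 Fz 3.79 x -98.71 z 36.56
```

Emit:
{"api": "drive_tool", "payload": {
  "moves": [-0.06,0,0,0,0,0,0,0,-0.1,0,0,0,0,0,0,0,0,0]
}}

```text
time: 32.98
tool_pos: [533.7, 76.7, 36.8]
tcp_rot: [9.0, 89.8, 172.4]
ft_force: [-5.0, 1.9, 2.3]
finger_gap: 13.6
```

Run:
```python
from h import *
avg(3)
```

```text
t 33.13 Fgate_x [-5.3 -6.3 -7.8 -7. ] mean -6.61 Fz 2.36 x -97.95 z 36.81
```

Emit:
{"api": "drive_tool", "payload": {
  "moves": [-0.05,0,0,0,0,0,-0.01,0,-0.1,0,0,0,-0.01,0,-0.1,0,0,0,0,0,0,0,0,0]
}}

```text
time: 33.47
tool_pos: [535.5, 76.0, 37.2]
tcp_rot: [11.8, 89.8, 175.3]
ft_force: [-5.1, 2.2, 0.1]
finger_gap: 13.6
```

Run:
```python
from h import *
avg(3)
```

```text
t 33.62 Fgate_x [-5.6 -5.8 -5.3 -5.2] mean -5.44 Fz -0.15 x -96.02 z 37.21
```

Emit:
{"api": "drive_tool", "payload": {
  "moves": [-0.02,0,-0.1,0,0,0,0,0,-0.1,0,0,0,0,0,-0.1,0,0,0,0,0,0,0,0,0]
}}

```text
time: 33.95
tool_pos: [538.3, 75.0, 37.3]
tcp_rot: [12.9, 89.8, 176.3]
ft_force: [-5.4, 1.3, -0.8]
finger_gap: 13.6
```

Run:
```python
from h import *
avg(4)
```

```text
t 34.15 Fgate_x [-5.6 -5.3 -5.8 -5.2 -5.8] mean -5.52 Fz -0.85 x -93.07 z 37.29
```

Emit:
{"api": "drive_tool", "payload": {
  "moves": [0,0,0.06,0,0,0,0,0,0,0,0,0,0,0,0,0,0,0]
}}

```text
time: 34.4
tool_pos: [538.4, 75.0, 37.6]
tcp_rot: [16.1, 89.9, 179.6]
ft_force: [-3.5, 1.5, -3.7]
finger_gap: 13.7
```

Emit:
{"api": "drive_tool", "payload": {
  "moves": [0,0,0,0,0,0,0,0,0,0,0,0,0,0,0,0,0,0,-1.5,0,0,0,0,0,-3,0,0,0,0,0,-3.5,0,0,0,0,0,-3,0,0,0,0,0,-0.5,0,-1,7,0,0,0,0.31,-2.48,7,0,0,0,0.65,-2.6,7,0,0,0,0.71,-1.85,7,0,0,0,0.42,-0.8,2,0,0,0,0,0,0,0,0,0,0,0,0,0,0],
  "hand": 5
}}

```text
time: 35.57
tool_pos: [602.6, 15.0, 153.5]
tcp_rot: [-18.6, 90.0, 114.9]
ft_force: [0.2, 0.3, 0.4]
finger_gap: 50.2
```

Run:
```python
from h import *
go(628,48.6,90,-76.6)
zoom('scene',(265,215,95,65),'s9',[gbox(-118,25,-15,15,6),gbox(28,40,-15,15,12)])
```

```text
t 35.57 tool shift cm [ 6.35 -4.15  0.68] jaw -136.45 wx -59.85 tilt wyz [0.02 0.01] F [0.17 0.25 0.36] M [ 0.019 -0.006 -0.015] gap 50.2 tcp [602.6  15.  153.5] j6 133.0
```

View pics/s9.png

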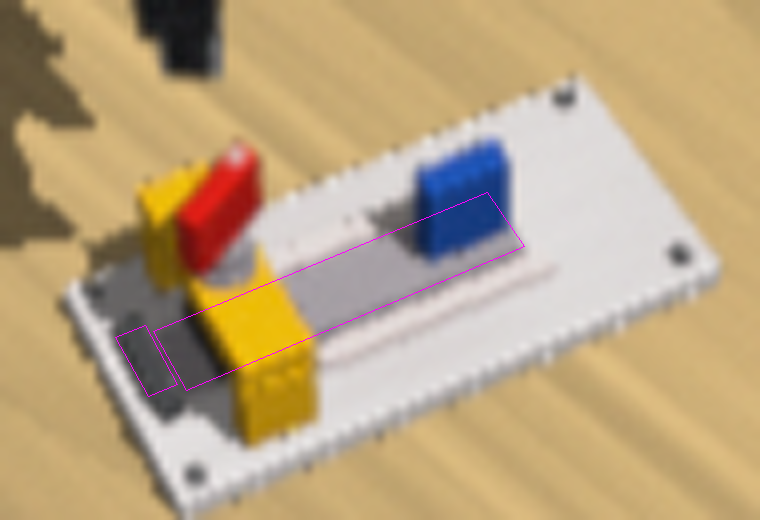

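Emit:
{"api": "drive_tool", "payload": {
  "moves": [0,-2,0.3,0,0,0,0,-2.15,0.38,0,0,0,0,0,0,-7,0,0,0,0,0,-7,0,0,0,0,0,-7,0,0,0,0,0,-7,0,0,0,0,0,-7,0,0,0,0,0,-7,0,0,0,0,0,-7,0,0,0,0,0,-7,0,0,0,0,0,-3.8,0,0,0,0,0,0,0,0,0,0,0,0,0,0]
}}

```text
time: 36.7
tool_pos: [627.8, 49.5, 153.6]
tcp_rot: [-87.7, 90.0, 105.6]
ft_force: [1.1, -0.2, -0.1]
finger_gap: 50.1
```

Run:
```python
from h import *
go(628.3,48.7,90,-76.6)
```

```text
t 36.7 tool shift cm [ 6.36  0.09 -0.03] jaw -76.77 wx -0.17 tilt wyz [0.   0.01] F [ 1.11 -0.15 -0.12] M [-0.089 -0.013  0.054] gap 50.1 tcp [627.8  49.5 153.6] j6 76.6
```

Emit:
{"api": "drive_tool", "payload": {
  "moves": [1.3,0.09,0,0,0,0,2,0,0,0,0,0,1.8,0,0,0,0,0,0.9,0,0,0,0,0,0.35,0,0,0,0,0,0,0,0,0,0,0,0,0,0,0,0,0]
}}

```text
time: 37.28
tool_pos: [628.8, 47.7, 90.5]
tcp_rot: [167.0, 90.0, 0.2]
ft_force: [0.8, 0.8, 0.6]
finger_gap: 49.9
```

Emit:
{"api": "drive_tool", "payload": {
  "moves": [0,0,0,0,0,0,0,0,0,0,0,0,0,0,0,0,0,0,0,0,0,0,0,0,0,0,0,0,0,0],
  "hand": 0
}}

```text
time: 37.7
tool_pos: [629.0, 48.6, 91.3]
tcp_rot: [-153.5, 89.9, 39.8]
ft_force: [-2.3, 5.3, 6.5]
finger_gap: 11.2
```

Emit:
{"api": "drive_tool", "payload": {
  "moves": [0,0,0,-4,0,0,0,0,0,-4,0,0,0,0,0,-3,0,0,0,0,0,0,0,0,0,0,0,0,0,0]
}}

```text
time: 38.12
tool_pos: [629.0, 48.8, 91.3]
tcp_rot: [-159.5, 89.9, 44.7]
ft_force: [-2.5, 5.1, 6.3]
finger_gap: 11.0
```

Run:
```python
from h import *
go(628.3,48.7,90,-76.6)
```

```text
t 38.12 tool shift cm [ 0.13 -0.02  0.07] jaw -65.72 wx 10.88 tilt wyz [-0.11  0.04] F [-2.5   5.09  6.31] M [0.853 0.426 0.069] gap 11.0 tcp [629.   48.8  91.3] j6 65.4
```

Emit:
{"api": "drive_tool", "payload": {
  "moves": [0,0,0,0,0,0,0,0,0,0,0,0,0,0,0,0,0,0,-1,0,0,0,0,0,-2,0,0,0,0,0,-2,0,0,0,0,0,-1,0,0,6,0,0,0,0,0,7,0,0,0,0,0,7,0,0,0,0,0,7,0,0,0,0,0,7,0,0,0,0,0,6.9,0,0,0,0,1.5,0,0,0,0,0,2.5,0,0,0,0,0,2.5,0,0,0,0,0,1.9,0,0,0,1,0,1,0,0,0,0,0,0,0,0,0,0,0,0,0,0,0],
  "hand": 5
}}

```text
time: 39.7
tool_pos: [538.2, 74.5, 140.3]
tcp_rot: [93.8, 90.0, -102.9]
ft_force: [0.3, 1.1, -0.2]
finger_gap: 49.9
```

Run:
```python
from h import *
go(538,75.3,35,-106.6)
```

```text
t 39.7 tool shift cm [10.53 -0.07  0.05] jaw -106.66 wx -0.06 tilt wyz [-0.   -0.01] F [ 0.29  1.06 -0.17] M [-0.004  0.024  0.007] gap 49.9 tcp [538.2  74.5 140.3] j6 109.2
```

Emit:
{"api": "drive_tool", "payload": {
  "moves": [1.5,-0.07,0.05,0,0,0,3,0,0,0,0,0,3,0,0,0,0,0,1.9,0,0,0,0,0,0.8,0,0,0,0,0,0.3,0,0,0,0,0,0,0,0,0,0,0]
}}

```text
time: 40.28
tool_pos: [538.8, 75.2, 35.3]
tcp_rot: [65.6, 90.0, -131.1]
ft_force: [-0.9, -0.4, -0.3]
finger_gap: 49.9
```

Emit:
{"api": "drive_tool", "payload": {
  "moves": [0,0,0,0,0,0,0,0,0,0,0,0,0,0,0,0,0,0,0,0,0,0,0,0,-0.08,0,0,0,0,0,0,0,0,0,0,0],
  "hand": 0
}}

```text
time: 40.78
tool_pos: [539.0, 75.3, 36.7]
tcp_rot: [-169.1, 89.9, -5.8]
ft_force: [1.3, -1.5, 4.3]
finger_gap: 13.6
```

Run:
```python
from h import *
avg(2)
```

```text
t 40.88 Fgate_x [1.7 0.5 0.6] mean 0.94 Fz 5.05 x -92.43 z 36.75
```

Emit:
{"api": "drive_tool", "payload": {
  "moves": [-0.05,0,0,0,0,0,0,0,0.1,0,0,0,0,0,0.1,0,0,0,0,0,0,0,0,0]
}}

```text
time: 41.22
tool_pos: [536.9, 76.0, 36.8]
tcp_rot: [-165.3, 89.9, -1.9]
ft_force: [5.4, -2.5, 2.4]
finger_gap: 13.4
```

Run:
```python
from h import *
avg(4)
```

```text
t 41.42 Fgate_x [5.9 5.3 4.7 4.3 5.3] mean 5.1 Fz 2.98 x -94.68 z 36.78
```

Emit:
{"api": "drive_tool", "payload": {
  "moves": [-0.03,0,0.1,0,0,0,0,0,0.05,0,0,0,0,0,0,0,0,0]
}}

```text
time: 41.67
tool_pos: [535.0, 76.5, 36.8]
tcp_rot: [-166.4, 90.0, -3.0]
ft_force: [3.5, -1.7, 1.6]
finger_gap: 13.8
```

Run:
```python
from h import *
avg(5)
```

```text
t 41.92 Fgate_x [3.8 5.2 5.4 5.  4.9 4.3] mean 4.77 Fz 2.79 x -96.66 z 36.76
```

Emit:
{"api": "drive_tool", "payload": {
  "moves": [-0.08,0,0,0,0,0,-0.05,0,-0.1,0,0,0,-0.03,0,-0.1,0,0,0,-0.02,0,-0.1,0,0,0,0,0,0,0,0,0]
}}

```text
time: 42.33
tool_pos: [535.5, 76.0, 37.2]
tcp_rot: [11.5, 89.7, 174.8]
ft_force: [-4.5, 0.6, 2.6]
finger_gap: 13.9
```

Run:
```python
from h import *
avg(4)
```

```text
t 42.53 Fgate_x [-4.5 -6.1 -5.9 -5.8 -5.1] mean -5.48 Fz 2.33 x -96.03 z 37.16
```

Emit:
{"api": "drive_tool", "payload": {
  "moves": [-0.06,0,0,0,0,0,0,0,-0.1,0,0,0,0,0,-0.05,0,0,0,0,0,0,0,0,0]
}}

```text
time: 42.87
tool_pos: [538.3, 75.1, 38.1]
tcp_rot: [19.5, 89.9, -177.2]
ft_force: [-1.2, -0.1, -4.5]
finger_gap: 13.8
```

Run:
```python
from h import *
avg(4)
```

```text
t 43.07 Fgate_x [-1.1 -2.8 -3.2 -1.9 -2.5] mean -2.31 Fz -3.97 x -92.96 z 38.27
```

Emit:
{"api": "drive_tool", "payload": {
  "moves": [-0.02,0,-0.1,0,0,0,0,0,-0.1,0,0,0,0,0,0,0,0,0]
}}

```text
time: 43.32
tool_pos: [541.0, 74.5, 39.1]
tcp_rot: [14.8, 90.0, 178.1]
ft_force: [-3.0, 0.5, -3.9]
finger_gap: 13.3
```

Run:
```python
from h import *
avg(4)
```

```text
t 43.52 Fgate_x [-3.  -2.9 -3.1 -2.7 -4.2] mean -3.19 Fz -4.1 x -90.31 z 39.15
```

Emit:
{"api": "drive_tool", "payload": {
  "moves": [0.1,0,0,0,0,0,0.1,0,0,0,0,0,0,0,0,0,0,0]
}}

```text
time: 43.77
tool_pos: [541.4, 74.7, 37.8]
tcp_rot: [-156.2, 90.0, 7.1]
ft_force: [-5.4, -0.1, 2.1]
finger_gap: 13.5
```

Run:
```python
from h import *
avg(3)
zoom('scene',(265,215,95,65),'s10',[gbox(-118,25,-15,15,6),gbox(28,40,-15,15,12)])
```

```text
t 43.92 Fgate_x [-5.1 -6.5 -6.  -6.3] mean -5.96 Fz 1.88 x -89.98 z 37.87
```

View pics/s10.png

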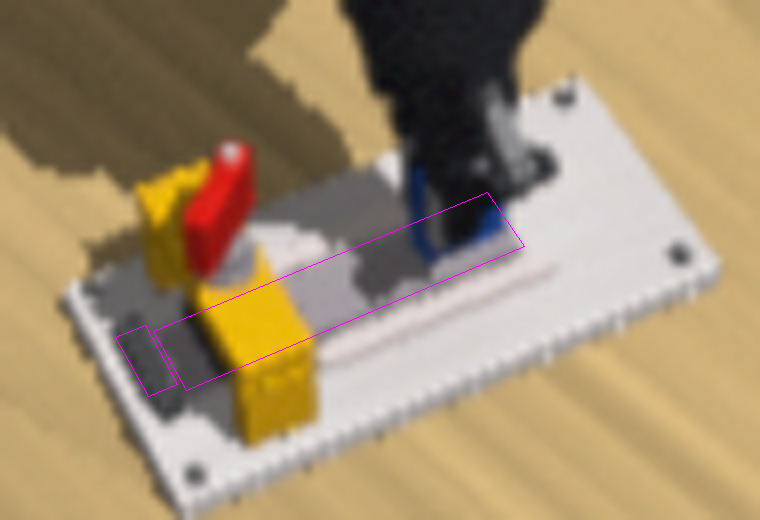

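Emit:
{"api": "drive_tool", "payload": {
  "moves": [-0.03,0,0.1,0,0,0,0,0,0.1,0,0,0,0,0,0.1,0,0,0,0,0,0,0,0,0]
}}

```text
time: 44.3
tool_pos: [539.1, 75.4, 38.1]
tcp_rot: [-165.8, 89.9, -2.5]
ft_force: [2.3, -0.8, -2.5]
finger_gap: 13.8
```

Run:
```python
from h import *
avg(5)
```

```text
t 44.55 Fgate_x [2.4 3.5 2.8 2.8 3.7 3.6] mean 3.11 Fz -2.4 x -92.5 z 38.0
```

Emit:
{"api": "drive_tool", "payload": {
  "moves": [0.06,0,-0.03,0,0,0,0,0,0,0,0,0,0,0,0,0,0,0]
}}

```text
time: 44.8
tool_pos: [538.6, 75.5, 37.2]
tcp_rot: [-139.3, 90.0, 24.1]
ft_force: [0.5, 0.2, 1.2]
finger_gap: 13.1
```

Emit:
{"api": "drive_tool", "payload": {
  "moves": [0,0,0,0,0,0,0,0,0,0,0,0,0,0,0,0,0,0,-1,0,0,0,0,0,-3,0,0,0,0,0,-3.5,0,0,0,0,0,-3.5,0,0,0,0,0,-1,0,3,0,0,0,0,0,3,0,0,0,0,0,3,0,0,0,0,0,0,0,0,0,0,0,0,0,0,0,0,0,0,0,0,0],
  "hand": 5
}}

```text
time: 45.88
tool_pos: [452.8, 101.2, 157.8]
tcp_rot: [-162.5, 89.9, 0.9]
ft_force: [-0.7, 0.5, 0.5]
finger_gap: 49.9
```

Run:
```python
from h import *
go(0,0,0)
zoom('scene',(265,215,95,65),'s11',[gbox(-119,24,-15,15,6),gbox(28,40,-15,15,12)])
s=save('scene','full'); W=cloud(s);H=hsv(s)
m=(H[...,0]>105)&(H[...,0]<125)&(H[...,1]>150)&(abs(W[...,0]-535)<50)&(abs(W[...,1]-75)<50)
P=W[m]; print(len(P), 'fin', P.mean(0).round(1),P.max(0).round(1))
```

```text
t 45.88 tool shift cm [15.7  22.68 40.51] jaw -106.66 wx None tilt wyz [-0.1   0.03] F [-0.67  0.46  0.49] M [ 0.01  -0.01  -0.012] gap 49.9 tcp [452.8 101.2 157.8] j6 112.9
105 fin [536.2  81.1  50. ] [550.8  88.1  66.5]
```

View pics/s11.png

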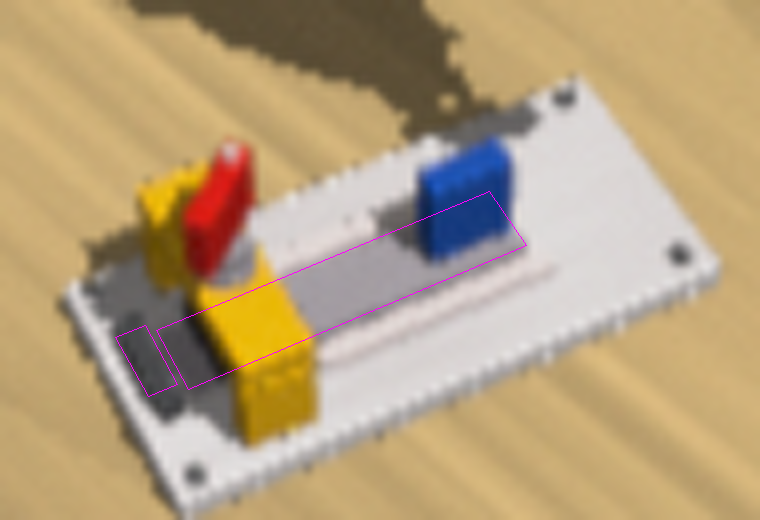

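View pics/full.png

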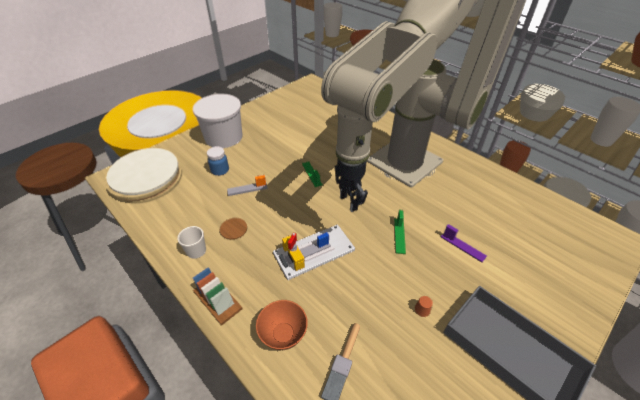

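The zoomed view shows the blade matching a 24 mm tip overlay, with its tip at about (158–188,330–388), just short of the stop. The fin is upright, and the gripper and everything else are clear.

Run:
```python
from h import *
print(r.hand_in())
```

```text
the job is handed in; nothing more can be done
None
```

I slid the blue gauge through the gate to the stop and set the knob for a light drag of about 3 N. I handed the job in at about 46 s; no verdict was reported.

- **Gauge position:** I felt the tip touch the stop, then backed off. The final picture puts the tip about 4 mm short of the stop, with the fin upright and the gripper well clear.
- **Knob setting:** I found no drag at 2.15 rad and about 6 N at 2.89 rad. I then backed off through 2.62 rad (about 4–5 N) to 2.43 rad. That should be about 2.5–3 N of pad pressure.
- **Drag checks:** At 2.43 rad the cleanest last pull gave 3.1 N, with the gripper lifting the gauge slightly. Two earlier pulls read 4.8–5.1 N, but the gripper was then pressing the gauge down by about 4 N. Allowing for that gives roughly 2.5–3 N. One return push read about 6 N, probably against the stop, so the drag is uncertain by up to about 1 N.
- **Trouble on the way:** At 2.89 rad, pushing the gauge back in jammed it, and the wrist force reached about 21 N sideways and 22 N vertically. I eased off. While pushing back later, I briefly raised the gauge's handle by 1–2 mm, then lowered it.
- **Other objects:** The orange gauge, blue jar, terracotta plug and wooden rib look unmoved in the final picture.

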